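# Make up an espresso kit and a filter kit at the coffee packing bench

## Robot

A 7-joint arm with a two-finger parallel gripper is mounted at the origin on the work surface. World frame = base frame: x ahead of the robot, y to its left, z up, the work surface at z = 0. Lengths are in mm, angles in rad, forces in N, time in s.
With the tool pointing down it reaches from about 400 to 875 mm from the base axis. Payload 4.4 kg.
Tool frame: the origin (TCP) lies at the very end of the fingers, on their centre line; the grasp point (between the pads) lies 19 mm behind it; z points along the fingers, y is the direction in which the jaws open and shut (so a half turn about z gives the same grasp; the last joint's range is limited). The gripper opens to 85 mm and grips with 20 to 120 N. Pads are 22 mm wide; open, the fingers measure 114 mm over their backs; the gripper's body (76 mm by 85 mm) begins 54 mm behind the grasp point. The pads swing forward as they close: fully open they stand 13 mm farther back than shut.
Start: joints at [-1.388, 0.628, 0.038, 1.517, -0.027, 0.996, -0.02], TCP at [160.031, 630.006, 231.313] pointing down, gripper open.
Joint ranges: [-3.06, 3.06], [-0.37, 2.12], [-1.25, 1.32], [0.18, 2.47], [-1.1, 4.24], [0.23, 1.98], [-2.94, 2.94]. Speed limits (rad/s): [2.57, 2.57, 3.14, 3.14, 3.14, 3.14, 3.14].

## Interface

Orientations are given as [roll, pitch, yaw] about the fixed x, y, z axes, in that order (R = Rz(yaw) Ry(pitch) Rx(roll)).
In Python, from cell import ctrl gives the robot as it stands.
- The arm moves only by the shell command python3 -m crank 'ROWS' [OPENING]. ROWS is JSON, a list that holds one entry, the list of rows, each a list of 6 numbers: the shift along the tool's x, y, z in units of 30 mm (1.0 is 30 mm), then the turn, a rotation vector about the tool's x, y, z in units of 6 degrees (1.0 is 6 degrees). In form: [[[tx, ty, tz, rx, ry, rz], ...]]. A call has 1 to 12 rows; each row shifts and turns the pose as measured when the row begins, along the tool's axes as they then stand; what a row does not reach is not made up. A row lasts 1/12 s, in which the tool goes at most 41.7 mm and 7.16 degrees, less where a joint would pass 70% of its speed; a pose out of reach is approached as far as the arm can. A call is refused whole if a number of a shift passes 1 or a number of a turn 1, either way. A call with a gripper value outside its range is refused whole. OPENING is the gripper command: -1 is fully open, 1 is shut, values between are in proportion, set as the call begins (- or left out, the last holds). The fingers move at their own pace and stop on an object; the grip force is fixed at half the most. Time passes only in rows, so rows that do not move let the fingers close. It gives the time, the measured TCP pose, the force and the opening at its end, in the units of the state.
- ctrl.read_state(): the state, without advancing time (a new reading comes with each control period).
- ctrl.get_image(name): name is "scene" or "side" or "wrist"; returns a dict with "color" (480x640x3 uint8, red, green, blue), "depth" (480x640 float32, mm along the optical axis (not along the pixel's ray), 0 where there is no reading), "camera_matrix" (3x3 intrinsics, pixels), "R" (3x3) and "t" (3): a world point X has camera coordinates R X + t. Camera axes: x right, y down, z forward; pixel columns grow to the right and rows downward; lengths in mm; the calibration is good to about 2 mm. A picture is of the moment at which its call begins.
- ctrl.finish_job(): hands the job in, once; it reports no verdict.
Trained networks look in a picture, given as the dict that the camera call returned (one of the last four; its "shot" number tells which), for a name from the list of things; names that differ only in an ending like _2 or _b are one class to them, and where a whole thing is asked for, a point or a joint stands for the part that bears it (a point fixed in the world has none). Each returns a list of dicts, best first, with "conf" (0 to 1); they miss things now and then, are a little off and sometimes report something else, mostly with a low value. They report only what shows in the picture. A call takes as long as a camera call. They do not tell look-alikes from the thing itself.
- ctrl.search_frame(query, picture): "extent" ([centre column, centre row, width, height] in pixels, round what is visible of it).
The state is a dict: "clock": time; "qpos": joint angles; "qd": joint speeds; "tau": joint torques, N m; "eef_pos": TCP position; "tool_rot": TCP orientation; "force": force on the tool from outside, world axes, zero at the start; "torque": the same for the moment, N m; "width": finger opening in mm.
Only numpy, scipy, OpenCV 4.12 (cv2) and the standard library are available. Lean on these libraries where they do the work, as an engineer would, in place of code of your own. Each camera call takes 0.05 s, during which the arm holds its last target. There are 200 camera calls.

## Task

Make up the two coffee kits. Espresso kit, in the blue tray: the red-lidded tin in the cell with the cork inlay and the wooden-handled tamper in the bare cell; filter kit, in the black tray: the yellow-lidded tin in the cell with the cork inlay and the steel cup in the bare cell. Set each thing down upright on the floor of its cell without dropping it, and leave the green-lidded and white-lidded tins standing where they are.

Things in the scene. Friction and masses are not known exactly. Their poses are not given: they have to be found in the camera images.
- tin_red_mid (a point): Centre (half-way up) of the coffee tin with the red lid and red band round its brown cardboard-coloured side; an upright cylinder, diameter 54 mm, height 72 mm, loose, about 0.15 kg. z along its axis, up. Belongs to the espresso kit.
- tin_yellow_mid (a point): Centre (half-way up) of the coffee tin with the yellow lid and yellow band round its brown cardboard-coloured side; an upright cylinder, diameter 54 mm, height 72 mm, loose, about 0.15 kg. z along its axis, up. Belongs to the filter kit.
- tin_green_mid (a point): Centre (half-way up) of the coffee tin with the green lid and green band round its brown cardboard-coloured side; an upright cylinder, diameter 54 mm, height 72 mm, loose, about 0.15 kg. z along its axis, up. Spare stock: stays where it is.
- tin_white_mid (a point): Centre (half-way up) of the coffee tin with the white lid and white band round its brown cardboard-coloured side; an upright cylinder, diameter 54 mm, height 72 mm, loose, about 0.15 kg. z along its axis, up. Spare stock: stays where it is.
- tamper_handle (a point): Middle of the dark wooden handle of the espresso tamper, 50 mm above its underside. Steel disc base, diameter 58 mm, 20 mm high; above it an upright straight round handle, diameter 30 mm, to 78 mm, then a 6 mm crown, 84 mm in all. Loose, about 0.3 kg. z up along the handle; grip it by the handle, above the base.
- cup_mid (a point): Centre (half-way up, on the axis) of the open steel dosing cup: straight-sided, outside diameter 58 mm, height 70 mm, wall 3 mm, mouth up, no handle. Loose, about 0.15 kg. z up along its axis.
- tray_blue: Blue kit tray, fixed to the bench; origin at the centre of its underside, z up. Outside 92 mm along its x, 180 mm along its y; floor 4 mm thick; walls 4 mm thick, their tops 14 mm above the bench. A divider across the middle makes two square cells of 84 x 84 mm. The cell centred at y = +44 mm has a round cork inlay (74 mm across, flush with the floor); the cell centred at y = -44 mm is bare. Both centres at x = 0. Its yaw is within 0.25 rad of the world's.
- tray_black: Black kit tray, fixed to the bench; origin at the centre of its underside, z up. Outside 92 mm along its x, 180 mm along its y; floor 4 mm thick; walls 4 mm thick, their tops 14 mm above the bench. A divider across the middle makes two square cells of 84 x 84 mm. The cell centred at y = -44 mm has a round cork inlay (74 mm across, flush with the floor); the cell centred at y = +44 mm is bare. Both centres at x = 0. Its yaw is within 0.25 rad of the world's.
Mind the look-alikes: they are no part of the job. What is shaped like the part that bears tin_green_mid but pink is not meant. Leave any purple look-alike of the part that bears tin_red_mid alone.

How it is judged:
By the outcome, as a careful person would: the job done as asked, in the order asked, and still so for the second after the job is handed in, with the robot touching nothing.
It also fails if it takes over 109 s, if anything falls off the work surface, if the arm or the gripper's body presses on something with over 40 N, if the wrist force passes 120 N, or if a joint passes its speed limit or range.

## Working session

There is one attempt and no reset: what is moved stays moved. The work goes in short steps, Python scripts to look and compute and a shell command to move; the robot and the scene stay as the last step left them, time stands still between calls to the robot, and variables do not carry over. Pictures are saved under pics/ and viewed, about 12 in all and at most 16, crops included, and the job is handed in when it is done.

```bash
mkdir -p pics; ls
python3 - <<'E'
from cell import ctrl
import cv2,numpy as np
print(ctrl.read_state())
for n in ("scene","side"):
    p=ctrl.get_image(n); cv2.imwrite(f"pics/{n}0.png",p["color"][:,:,::-1])
    print(n,p["R"],p["t"],p["camera_matrix"])
    np.savez(f"{n}0.npz",**{k:p[k] for k in("color","depth","camera_matrix","R","t")})
    for q in ["tin_red_mid","tin_yellow_mid","tamper_handle","cup_mid","tray_blue","tray_black"]:
        print(q,[(np.round(d["extent"]).astype(int).tolist(),round(d["conf"],2)) for d in ctrl.search_frame(q,p)])
E
```

```text
pics
{'clock': 0.0, 'qpos': array([-1.3877989 ,  0.62932456,  0.03845857,  1.51836658, -0.02701386,
        0.99628616, -0.02003584]), 'qd': array([ 4.74348401e-05, -7.18260820e-04, -1.48009673e-03, -2.03452235e-04,
       -7.19093208e-04,  2.67786489e-04,  1.37824853e-04]), 'tau': array([-3.28224305e-04, -5.63422430e+01,  1.22615933e+00, -1.93436390e+01,
        1.10217198e-02,  1.08467790e-02, -3.36846838e-06]), 'eef_pos': array([159.88014723, 629.39291054, 230.40381564]), 'tool_rot': array([-3.13972654e+00,  2.16504159e-05,  2.89273845e+00]), 'force': array([0.51528803, 0.03687817, 0.08139045]), 'torque': array([ 0.07201229, -0.03799473, -0.00918185]), 'width': 85.82781340861078}
scene [[-0.39945301  0.91668949  0.01084757]
 [ 0.69039895  0.30858827 -0.65431076]
 [-0.60314723 -0.25387725 -0.75614797]] [ 233.66708308 -334.01882857 1533.1147706 ] [[481.61503501   0.         313.61611159]
 [  0.         481.61503501 242.7328613 ]
 [  0.           0.           1.        ]]
tin_red_mid [([202, 171, 27, 29], 0.89), ([200, 195, 25, 30], 0.55), ([388, 258, 78, 56], 0.53)]
tin_yellow_mid [([221, 246, 24, 35], 0.74)]
tamper_handle [([470, 282, 29, 34], 0.87)]
cup_mid [([393, 310, 31, 41], 0.84)]
tray_blue [([388, 257, 79, 50], 0.59)]
tray_black [([284, 215, 72, 46], 0.74)]
side [[ 0.98387986 -0.17820515 -0.01494462]
 [-0.14829446 -0.7663183  -0.62511201]
 [ 0.09994584  0.61725132 -0.78039198]] [-553.85875639  108.18860254 1319.26623493] [[617.45374419   0.         317.06107962]
 [  0.         617.45374419 244.07480156]
 [  0.           0.           1.        ]]
tin_red_mid [([273, 443, 30, 48], 0.68), ([318, 410, 36, 45], 0.55)]
tin_yellow_mid [([372, 325, 32, 40], 0.81)]
tamper_handle [([260, 141, 25, 36], 0.59)]
cup_mid [([330, 173, 30, 37], 0.78)]
tray_blue [([266, 212, 46, 65], 0.79)]
tray_black [([272, 320, 50, 81], 0.81)]
```

View pics/scene0.png

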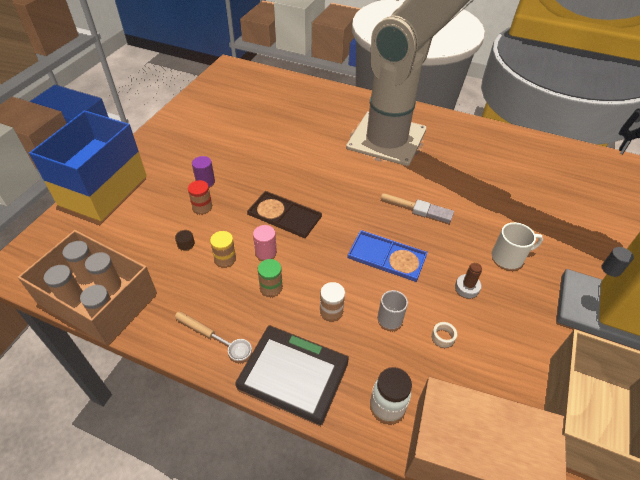

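View pics/side0.png

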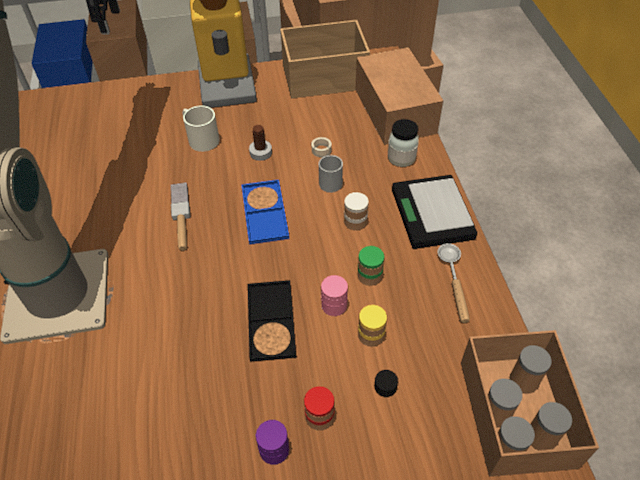

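The scene and side views agree on which object is which:

| Thing | Scene px | Side px | Note |
|---|---|---|---|
| Red tin | (200,196) | (319,405) | |
| Purple look-alike | (203,171) | (273,441) | The network ranks it first for "red"; leave it alone |
| Yellow tin | (222,248) | (372,323) | |
| Pink look-alike | (265,242) | (334,294) | Leave it alone |
| Green tin | (270,277) | (371,263) | Stays where it is |
| White tin | (332,301) | (356,208) | Stays where it is |
| Cup | (393,310) | (330,173) | |
| Tamper | (470,281) | (260,143) | |
| Blue tray | (388,256) | (266,212) | |
| Black tray | (284,214) | (272,320) | |

Next I'll work out positions.

```bash
cat > h.py <<'E'
import numpy as np,cv2
def world(p,zmin=None):
    """world xyz map from depth"""
    K=p["camera_matrix"];d=p["depth"].astype(float)
    v,u=np.mgrid[:480,:640]
    c=np.stack([(u-K[0,2])/K[0,0]*d,(v-K[1,2])/K[1,1]*d,d],-1)
    W=(c-p["t"])@p["R"]; W[d==0]=np.nan
    return W
def rayz(p,uv,z):
    K=p["camera_matrix"];uv=np.asarray(uv,float)
    r=np.c_[(uv[:,0]-K[0,2])/K[0,0],(uv[:,1]-K[1,2])/K[1,1],np.ones(len(uv))]@p["R"]
    o=-p["R"].T@p["t"]; return o+r*((z-o[2])/r[:,2])[:,None]
def circ(P,r):
    from scipy.optimize import least_squares
    return least_squares(lambda c:np.hypot(*(P-c).T)-r,P.mean(0),loss="soft_l1").x
E
cat > m.py <<'E'
from h import *
B={"scene":dict(red=(200,196,30,34),yel=(222,248,30,38),green=(270,277,30,38),white=(332,301,30,38),pink=(265,242,30,38),purple=(203,171,26,34),cup=(393,310,34,42),tamp=(470,281,32,38)),
"side":dict(red=(319,405,36,40),yel=(372,323,34,40),green=(371,263,32,36),white=(356,208,30,36),pink=(334,294,34,40),purple=(272,441,36,46),cup=(330,173,30,40),tamp=(260,143,28,40))}
for n in B:
    p=dict(np.load(n+"0.npz"));W=world(p)
    for k,(u,v,w,h) in B[n].items():
        w2=W[v-h//2-3:v+h//2+4,u-w//2-3:u+w//2+4].reshape(-1,3); w2=w2[np.isfinite(w2[:,2])]
        T=w2[w2[:,2]>(60 if k!="tamp" else 30)]
        top=np.percentile(T[:,2],90)
        L=T[T[:,2]>top-6]; b=(L[:,:2].min(0)+L[:,:2].max(0))/2
        S=T if k=="tamp" else T[T[:,2]<58] 
        print(n,k,"top",top.round(),"n",len(L),"mean",L[:,:2].mean(0).round(1),"mid",b.round(1),"ext",np.ptp(L[:,:2],axis=0).round(), "allmean",T[:,:2].mean(0).round(1))
    hsv=cv2.cvtColor(p["color"],cv2.COLOR_RGB2HSV)
    for k,(u,v) in dict(blue=((388,256),(266,212)),black=((284,214),(272,320))).items() if 0 else {"blue":(388,256) if n=="scene" else (266,212),"black":(284,214) if n=="scene" else (272,320)}.items():
        m=np.zeros((480,640),np.uint8);m[v-45:v+46,u-48:u+49]=1
        c=cv2.inRange(hsv,(105,120,40),(130,255,255)) if k=="blue" else cv2.inRange(hsv,(0,0,0),(180,255,60))
        c=c*m
        N,l,s,_=cv2.connectedComponentsWithStats(c)
        i=1+s[1:,4].argmax(); cc=(l==i).astype(np.uint8)
        ct=max(cv2.findContours(cc,0,1)[0],key=cv2.contourArea)[:,0]
        P=rayz(p,ct,14)[:,:2].astype(np.float32)
        print(n,k,s[i],cv2.minAreaRect(P))
        w=W[(cv2.drawContours(np.zeros_like(cc),[ct],-1,1,-1)>0)]
        # cork: bright within contour
        f=cv2.drawContours(np.zeros_like(cc),[ct],-1,1,-1)&(c==0)
        vu=np.argwhere(cv2.erode(f,np.ones((3,3)))>0)
        print("   cork",rayz(p,vu[:,::-1],4)[:,:2].mean(0),len(vu))
E
python3 m.py
```

```text
scene red top 73.0 n 234 mean [ 503.3 -370.5] mid [ 503.  -370.8] ext [55. 56.] allmean [ 505.1 -368.6]
scene yel top 73.0 n 309 mean [ 636.6 -219.9] mid [ 636.4 -220.8] ext [52. 53.] allmean [ 638.1 -218.8]
scene green top 73.0 n 352 mean [667.5 -75.7] mid [666.4 -76.4] ext [55. 52.] allmean [669.2 -74.8]
scene white top 72.0 n 398 mean [670.3  81. ] mid [669.6  80.9] ext [55. 53.] allmean [671.9  81.3]
scene pink top 73.0 n 390 mean [ 595.8 -123.1] mid [ 609.8 -111.4] ext [118. 104.] allmean [ 595.3 -123.6]
scene purple top 73.0 n 409 mean [ 456.2 -394.5] mid [ 453.3 -392.8] ext [143. 100.] allmean [ 454.3 -394.6]
scene cup top 70.0 n 145 mean [636.6 211.4] mid [635.9 211.4] ext [60. 57.] allmean [636.6 210.9]
scene tamp top 83.0 n 96 mean [482.9 354.6] mid [483.3 355. ] ext [26. 27.] allmean [488.7 353.5]
scene blue [ 348  231   79   49 1504] ((471.80572509765625, 149.75836181640625), (178.70753479003906, 98.36870574951172), 89.49321746826172)
   cork [466.82622213 193.26778959] 460
scene black [307 227   5   7   9] ((475.6473693847656, -60.18665313720703), (3.860333204269409, 22.
[... 657 characters left out ...]
409.6 -419.5]
side cup top 70.0 n 115 mean [634.3 207.9] mid [634.8 168.7] ext [ 57. 146.] allmean [634.4 207.1]
side tamp top 83.0 n 71 mean [480.1 351.5] mid [479.9 353.3] ext [26. 29.] allmean [480.1 346.3]
side blue [ 242  180   47   64 1744] ((463.5366516113281, 143.93768310546875), (187.7402801513672, 90.46600341796875), 89.54449462890625)
   cork [463.79230989 194.15170054] 463
side black [ 248  281   49   80 2450] ((439.1610107421875, -153.47097778320312), (184.19187927246094, 90.77064514160156), 85.0864028930664)
   cork [ 435.00927629 -192.99638658] 853m.py:27: RuntimeWarning: Mean of empty slice.
  print("   cork",rayz(p,vu[:,::-1],4)[:,:2].mean(0),len(vu))
  ret = um.true_divide(
```

```bash
cat > t.py <<'E'
from h import *
from scipy.optimize import minimize
ps={n:dict(np.load(n+"0.npz")) for n in("scene","side")}
C=np.array([[sx*46,sy*90,z] for sx in(-1,1) for sy in(-1,1) for z in(0,14)])
def hull(p,q):
    c,s=np.cos(q[2]),np.sin(q[2]); P=C@np.array([[c,s,0],[-s,c,0],[0,0,1]])+[q[0],q[1],0]
    X=P@p["R"].T+p["t"]; K=p["camera_matrix"]
    uv=X[:,:2]/X[:,2:]*K[0,0]+K[:2,2]
    return cv2.convexHull(uv.astype(np.float32))[:,0]
for k,g,ctr in(("blue",[466,148,0],[(388,256),(266,212)]),("black",[439,-152,-.08],[(284,214),(272,320)])):
    sets=[]
    for n,(u,v) in zip(ps,ctr):
        p=ps[n];I=p["color"].astype(int);m=np.zeros((480,640),np.uint8);m[v-45:v+46,u-48:u+49]=1
        W=world(p);m&=(np.nan_to_num(W[...,2],nan=0)<22).astype(np.uint8)
        c=((I[...,2]>I[...,0]+25) if k=="blue" else (I.max(-1)<75)).astype(np.uint8)*m
        N,l,s,_=cv2.connectedComponentsWithStats(c);i=1+s[1:,4].argmax()
        sets.append((n,(cv2.convexHull(np.argwhere(l==i)[:,::-1].astype(np.float32)))[:,0]));print(k,n,s[i])
    def cost(q,sel):
        e=0
        for n,h in sel:
            g=hull(ps[n],q);a=cv2.intersectConvexConvex(g,h)[0];e+=1-a/(cv2.contourArea(g)+cv2.contourArea(h)-a)
        return e
    for sel in(sets[:1],sets[1:],sets):
        best=min((minimize(cost,[g[0],g[1],y],args=(sel,),method="Nelder-Mead",options=dict(initial_simplex=[[g[0],g[1],y],[g[0]+8,g[1],y],[g[0],g[1]+8,y],[g[0],g[1],y+.08]])) for y in(-.1,0,.1)),key=lambda r:r.fun)
        print(k,[s[0] for s in sel],best.x.round(3),round(best.fun,3))
for n in ps:
    W=world(ps[n]); m=(W[...,2]>95)&(W[...,0]>150)&(W[...,0]<800)&(abs(W[...,1])<750)
    P=W[m]; b,ct=np.unique((P[:,:2]//100).astype(int),axis=0,return_counts=True)
    print(n,[(*(x*100).tolist(),int(c),int(np.nanmax(P[((P[:,:2]//100)==x).all(1),2]))) for x,c in zip(b,ct) if c>20])
E
python3 t.py
```

```text
blue scene [ 348  230   79   52 1728]
blue side [ 241  180   48   64 1816]
blue ['scene'] [ 4.65845e+02  1.48564e+02 -9.00000e-03] 0.025
blue ['side'] [ 4.63792e+02  1.50705e+02 -8.00000e-03] 0.021
blue ['scene', 'side'] [ 4.63812e+02  1.49419e+02 -9.00000e-03] 0.081
black scene [ 248  192   73   46 1293]
black side [ 248  281   49   81 2491]
black ['scene'] [ 4.40782e+02 -1.50453e+02 -8.30000e-02] 0.072
black ['side'] [ 4.39419e+02 -1.48215e+02 -8.30000e-02] 0.031
black ['scene', 'side'] [ 4.40301e+02 -1.48371e+02 -9.40000e-02] 0.117
scene [(100, 500, 382, 346), (300, 600, 122, 211), (400, -800, 554, 182), (400, -700, 455, 182), (400, -600, 334, 181), (400, 500, 155, 190), (400, 600, 1789, 213), (500, -800, 1003, 183), (500, -600, 902, 183), (500, 500, 213, 120), (500, 600, 460, 122), (600, -800, 536, 182), (600, -700, 717, 182), (600, -600, 716, 182), (600, 500, 345, 121), (700, -600, 53, 104), (700, -500, 91, 102), (700, -400, 84, 102), (700, 300, 124, 110), (700, 400, 452, 112), (700, 500, 803, 121)]
side [(100, 500, 260, 344), (100, 600, 148, 319), (300, 600, 1012, 263), (300, 700, 54, 233), (400, 500, 179, 193), (400, 600, 1765, 267), (500, 500, 63, 121), (500, 600, 77, 120), (600, 500, 319, 122), (600, 700, 299, 122), (700, -600, 118, 103), (700, -500, 168, 102), (700, -400, 129, 104), (700, 300, 101, 112), (700, 400, 205, 114), (700, 500, 426, 121), (700, 700, 285, 120)]
```

```bash
python3 -m crank '[[[-0.95,-0.8,0,0,0,0],[-0.95,-0.8,0,0,0,0],[-0.95,-0.8,0,0,0,0],[-0.95,-0.8,0,0,0,0],[-0.95,-0.8,0,0,0,0],[-0.95,-0.8,0,0,0,0],[-0.95,-0.8,0,0,0,0],[-0.95,-0.8,0,0,0,0],[-0.95,-0.8,0,0,0,0],[-0.95,-0.8,0,0,0,0],[-0.95,-0.8,0,0,0,0]]]' -1; python3 -m crank '[[[0,0,0,0,0,1],[0,0,0,0,0,1],[0,0,0,0,0,1],[0,0,0,0,0,1],[0,0,0,0,0,1],[0,0,0,0,0,1],[0,0,0,0,0,1],[0,0,0,0,0,1],[0,0,0,0,0,1],[0,0,0,0,0,1],[0,0,0,0,0,1],[0,0,0,0,0,1]]]'
```

```text
clock: 1.62
eef_pos: [402.0, 295.2, 228.8]
tool_rot: [3.131, -0.004, 2.913]
force: [1.2, 0.6, -0.1]
width: 85.5
clock: 2.62
eef_pos: [413.0, 281.5, 231.8]
tool_rot: [3.135, -0.011, 1.571]
force: [-0.3, -0.5, -0.4]
width: 85.2
```

```bash
python3 -m crank '[[[-1,0.13,0,0,0,0],[-1,0.13,0,0,0,0],[-1,0.13,0,0,0,0],[-1,0.13,0,0,0,0],[-1,0.13,0,0,0,0],[-1,0.13,0,0,0,0],[-1,0.13,0,0,0,0],[-1,0.13,0,0,0,0],[-1,0.13,0,0,0,0],[-1,0.13,0,0,0,0],[-1,0.13,0,0,0,0]]]'; python3 -m crank '[[[-1,0.13,0,0,0,0],[-1,0.13,0,0,0,0],[-1,0.13,0,0,0,0],[-1,0.13,0,0,0,0],[-1,0.13,0,0,0,0],[-1,0.13,0,0,0,0],[-1,0.13,0,0,0,0],[-1,0.13,0,0,0,0],[-1,0.13,0,0,0,0],[-0.8,0.13,0,0,0,0],[0,0,0,0,0,0]]]'
cat > w.py <<'E'
import sys
from h import *
from cell import ctrl
p=ctrl.get_image("wrist");cv2.imwrite(f"pics/{sys.argv[1]}.png",p["color"][:,:,::-1])
W=world(p);st=ctrl.read_state();print(st["eef_pos"].round(1),st["tool_rot"].round(3),"camera",(-p["R"].T@p["t"]).round(),)
for q in sys.argv[2:]:
    for d in ctrl.search_frame(q,p)[:4]:
        u,v,w,h=d["extent"];m=np.zeros((480,640),bool);m[max(0,int(v-h/2-3)):int(v+h/2+4),max(0,int(u-w/2-3)):int(u+w/2+4)]=1
        P=W[m&(W[...,2]>25)&(W[...,2]<130)]
        if len(P)<30: print(q,d,"few");continue
        top=np.percentile(P[:,2],95);L=P[P[:,2]>top-5][:,:2]
        print(q,np.round([u,v,w,h]),round(d["conf"],2),"top",top.round(1),"mid",((L.min(0)+L.max(0))/2).round(1),"ext",np.ptp(L,axis=0).round(),"mean",L.mean(0).round(1))
E
python3 w.py w1 tin_red_mid
```

```text
clock: 3.53
eef_pos: [460.1, -50.7, 229.0]
tool_rot: [3.127, -0.018, 1.588]
force: [1.4, 0.6, -0.5]
width: 85.5
clock: 4.45
eef_pos: [504.9, -367.0, 226.2]
tool_rot: [3.121, -0.013, 1.583]
force: [-0.4, -0.6, -0.5]
width: 85.7
[ 504.7 -364.5  226. ] [ 3.121 -0.015  1.583] camera [ 500. -295.  370.]
tin_red_mid [313. 218.  57.  66.] 0.78 top 73.1 mid [ 499.6 -369.5] ext [53. 53.] mean [ 499.8 -369. ]
tin_red_mid [217. 262.  75.  73.] 0.55 top 73.0 mid [ 409.  -416.2] ext [53. 53.] mean [ 409.6 -414.8]
```

View pics/w1.png

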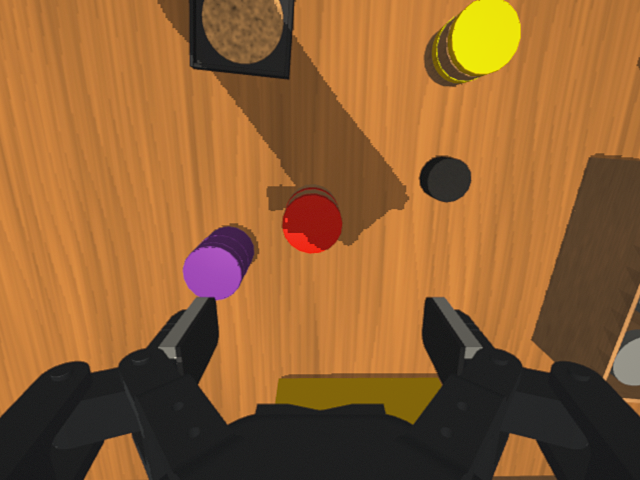

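The red lid shows at (312,220), clearly apart from the purple one at (213,272). I'm descending on red.

```bash
python3 -m crank '[[[-0.2,-0.12,0,0.19,-0.13,0.11],[0,0,1,0,0,0],[0,0,1,0,0,0],[0,0,1,0,0,0],[0,0,0.7,0,0,0],[0,0,0,0,0,0]]]'
```

```text
clock: 5.05
eef_pos: [505.3, -359.8, 114.0]
tool_rot: [3.14, -0.003, 1.582]
force: [-1.6, 0.5, -0.6]
width: 85.3
```

```bash
python3 -m crank '[[[-0.36,-0.14,0,0,0,0.1],[0,0,0,0,0,0],[0,0,0,0,0,0]]]'
```

```text
clock: 5.3
eef_pos: [502.3, -368.8, 115.6]
tool_rot: [3.141, -0.004, 1.575]
force: [1.5, 0.5, -0.5]
width: 85.6
```

```bash
python3 -m crank '[[[-0.06,-0.04,0.7,0,0,0],[0,0,0.8,0,0,0],[0,0,0.8,0,0,0],[0,0,0.5,0,0,0],[0,0,0,0,0,0],[0,0,0,0,0,0]]]'
```

```text
clock: 5.8
eef_pos: [508.5, -377.2, 40.9]
tool_rot: [3.124, 0.01, 1.575]
force: [0.2, -0.3, -0.3]
width: 85.4
```

```bash
python3 -m crank '[[[0.2,-0.25,0.1,0.17,0.1,0],[0,0,0,0,0,0],[0,0,0,0,0,0]]]'
```

```text
clock: 6.05
eef_pos: [502.3, -372.6, 41.9]
tool_rot: [3.139, 0.002, 1.575]
force: [0.1, 0.3, 0.4]
width: 85.9
```

```bash
python3 -m crank '[[[0.06,-0.04,0.4,0,0,0],[0,0,0,0,0,0],[0,0,0,0,0,0]]]'; python3 -m crank '[[[0,0,0,0,0,0],[0,0,0,0,0,0],[0,0,0,0,0,0],[0,0,0,0,0,0],[0,0,0,0,0,0],[0,0,0,0,0,0],[0,0,0,0,0,0],[0,0,0,0,0,0]]]' 1
```

```text
clock: 6.3
eef_pos: [502.5, -371.4, 31.3]
tool_rot: [3.135, 0.004, 1.575]
force: [-0.4, 0.1, 0.7]
width: 85.6
clock: 6.97
eef_pos: [502.3, -371.5, 31.4]
tool_rot: [3.135, 0.004, 1.575]
force: [-0.7, -0.4, 0.2]
width: 52.9
```

```bash
python3 -m crank '[[[0,0,-0.5,0,0,0],[0,0,-0.8,0,0,0],[0,0,-0.8,0,0,0],[0,0,-0.8,0,0,0],[0,0,-0.6,0,0,0],[0,0,0,0,0,0]]]'; python3 -m crank '[[[0.5,-0.03,0,0,0,0],[0.9,-0.06,0,0,0,0],[0.9,-0.06,0,0,0,0],[0.9,-0.06,0,0,0,0],[0.9,-0.06,0,0,0,0],[0.9,-0.06,0,0,0,0],[0.9,-0.06,0,0,0,0],[0.9,-0.06,0,0,0,0],[0.9,-0.06,0,0,0,0],[0.9,-0.06,0,0,0,0],[0.9,-0.06,0,0,0,0],[0.9,-0.06,0,0,0,0]]]';python3 -m crank '[[[0.9,-0.06,0,0,0,0],[0.9,-0.06,0,0,0,0],[0.9,-0.06,0,0,0,0],[0.9,-0.06,0,0,0,0],[0.9,-0.06,0,0,0,0],[0.9,-0.06,0,0,0,0],[0.9,-0.06,0,0,0,0],[0.4,-0.06,0,0,0,0],[0,0,0,0,0,0],[0,0,0,0,0,0]]]'
```

```text
clock: 7.47
eef_pos: [499.5, -369.4, 137.1]
tool_rot: [-3.141, -0.0, 1.574]
force: [0.9, -0.1, -1.6]
width: 52.8
clock: 8.47
eef_pos: [472.2, -52.4, 126.7]
tool_rot: [-3.134, 0.008, 1.561]
force: [0.5, 0.6, -1.3]
width: 52.5
clock: 9.3
eef_pos: [451.3, 165.5, 116.3]
tool_rot: [-3.122, 0.011, 1.574]
force: [0.1, -0.7, -1.3]
width: 52.8
```

```bash
python3 -m crank '[[[0.5,0.25,0,-0.19,0.1,0],[0.45,0.2,0,0,0,0],[0,0,0,0,0,0],[0,0,0,0,0,0]]]'; python3 w.py w2 tray_blue tin_red_mid
```

```text
clock: 9.63
eef_pos: [466.6, 192.8, 115.1]
tool_rot: [3.14, 0.001, 1.568]
force: [0.3, -0.1, -1.8]
width: 53.0
[466.9 193.  115.2] [3.139e+00 1.000e-03 1.568e+00] camera [466. 267. 258.]
tray_blue [318. 227. 133. 123.] 0.84 top 128.4 mid [464.8 211.9] ext [58. 18.] mean [465.3 215.5]
tin_red_mid [320. 320. 154. 183.] 0.73 top 128.8 mid [465.7 210.4] ext [66. 21.] mean [465.9 212.7]
```

View pics/w2.png

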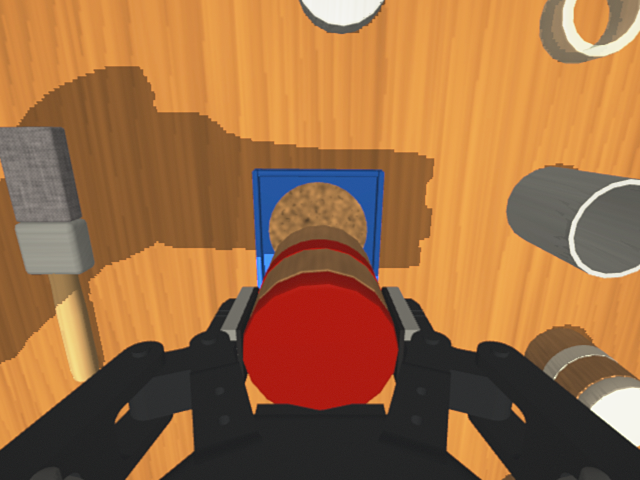

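Red sits over the cork cell: tray edges at columns 253 and 383, tin centred at about 320.

```bash
python3 -m crank '[[[0,0,0.5,0,0,0],[0,0,0.7,0,0,0],[0,0,0.7,0,0,0],[0,0,0.35,0,0,0],[0,0,0,0,0,0],[0,0,0,0,0,0]]]'
```

```text
clock: 10.28
eef_pos: [468.2, 188.8, 47.0]
tool_rot: [3.137, 0.001, 1.562]
force: [-0.1, -0.4, -2.2]
width: 53.0
```

```bash
python3 -m crank '[[[0.15,-0.08,0.25,0,0,0],[0,0,0.1,0,0,0],[0,0,0,0,0,0],[0,0,0,0,0,0]]]'
```

```text
clock: 10.62
eef_pos: [466.9, 193.5, 37.6]
tool_rot: [3.134, 0.0, 1.561]
force: [-0.1, 0.1, -1.8]
width: 53.3
```

```bash
python3 -m crank '[[[0,0,0.06,0.06,0,0],[0,0,0.04,0,0,0],[0,0,0,0,0,0]]]'
```

```text
clock: 10.87
eef_pos: [467.7, 194.0, 35.5]
tool_rot: [3.139, -0.001, 1.561]
force: [-0.4, 0.2, -1.9]
width: 52.5
```

```bash
python3 -m crank '[[[0,0,0.05,0,0,0],[0,0,0,0,0,0],[0,0,0,0,0,0]]]'
```

```text
clock: 11.12
eef_pos: [468.4, 194.4, 36.1]
tool_rot: [3.137, -0.003, 1.561]
force: [0.5, 0.7, -1.6]
width: 52.9
```

```bash
python3 -m crank '[[[-0.02,-0.07,0.08,0,0,0],[0,0,0,0,0,0],[0,0,0,0,0,0]]]'
```

```text
clock: 11.37
eef_pos: [469.1, 194.8, 36.0]
tool_rot: [3.131, -0.006, 1.561]
force: [0.4, 0.3, -2.0]
width: 53.0
```

```bash
python3 -m crank '[[[-0.05,-0.15,0.12,0.1,0,0],[0,0,0,0,0,0],[0,0,0,0,0,0]]]'; python3 -c "
from cell import ctrl
for i in range(1): s=ctrl.read_state();print(s['eef_pos'],s['force'],s['tool_rot'])"
```

```text
clock: 11.62
eef_pos: [470.6, 196.3, 36.1]
tool_rot: [3.13, -0.012, 1.561]
force: [-0.7, -0.3, -1.6]
width: 52.8
[470.63437062 196.33964715  36.10629268] [-0.67324119 -0.29495314 -1.56441607] [ 3.12964161 -0.01219808  1.56117896]
```

```bash
python3 w.py w3 tray_blue
python3 - <<'E'
from cell import ctrl
import cv2,numpy as np
p=ctrl.get_image("side");a=cv2.resize(p["color"][150:270,200:360,::-1],None,fx=2.5,fy=2.5)
q=ctrl.get_image("scene");b=cv2.resize(q["color"][190:310,320:480,::-1],None,fx=2.5,fy=2.5)
cv2.imwrite("pics/c3.png",np.hstack([a,b]))
E
```

```text
[470.3 196.2  35.9] [ 3.13  -0.012  1.561] camera [469. 268. 180.]
tray_blue [308. 301. 190. 220.] 0.92 top 112.8 mid [466.1 209. ] ext [47. 10.] mean [462.9 209.8]
```

View pics/c3.png

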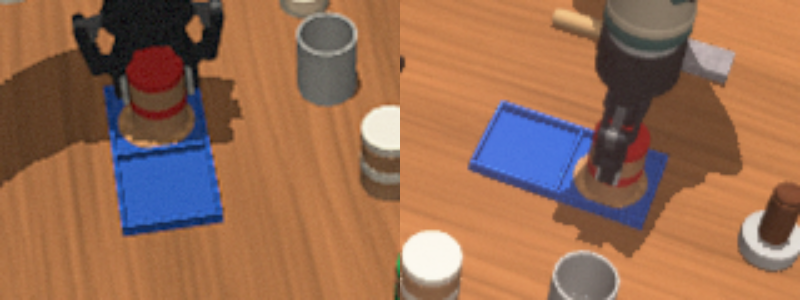

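```bash
python3 -m crank '[[[-0.1,-0.15,0.2,0.13,-0.1,0],[0,0,0,0,0,0],[0,0,0,0,0,0]]]'; python3 w.py w4
```

```text
clock: 12.07
eef_pos: [470.8, 195.8, 33.5]
tool_rot: [3.135, -0.007, 1.56]
force: [0.0, -0.2, 0.2]
width: 53.3
[470.5 195.6  33.2] [ 3.135 -0.006  1.56 ] camera [470. 269. 177.]
```

View pics/w4.png

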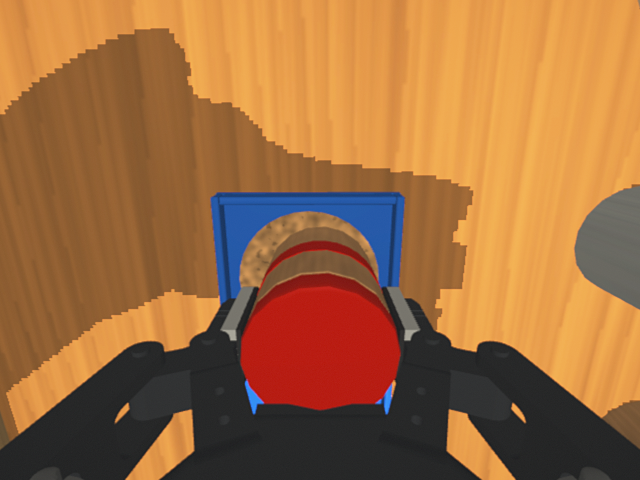

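Wrist force went from -1.7 to 0, so the tin's weight is on the floor, and it stands within the cork cell about 5 mm off centre. Releasing.

```bash
python3 -m crank '[[[0,0,0,0,0,0],[0,0,0,0,0,0],[0,0,0,0,0,0],[0,0,0,0,0,0],[0,0,0,0,0,0],[0,0,0,0,0,0]]]' -1; python3 -m crank '[[[0,0,-0.5,0,0,0],[0,0,-0.9,0,0,0],[0,0,-0.9,0,0,0],[0,0,-0.9,0,0,0],[0,0,-0.9,0,0,0],[0,0,0,0,0,0]]]'; python3 -m crank '[[[0.7,0,0,0,0,0],[0.9,0.07,0,0,0,0],[0.9,0.07,0,0,0,0],[0.9,0.07,0,0,0,0],[0.9,0.07,0,0,0,0],[0.3,0,0,0,0,0],[0,0,0,0,0,0],[0,0,0,0,0,0]]]'; python3 w.py w5 tamper_handle
```

```text
clock: 12.62
eef_pos: [467.7, 194.2, 30.9]
tool_rot: [3.141, -0.003, 1.56]
force: [-0.4, -0.3, 0.6]
width: 85.3
clock: 13.12
eef_pos: [465.8, 192.2, 156.4]
tool_rot: [-3.135, 0.001, 1.558]
force: [0.7, 0.4, 0.5]
width: 85.5
clock: 13.78
eef_pos: [475.8, 333.8, 156.0]
tool_rot: [-3.136, -0.0, 1.554]
force: [-0.1, -0.4, -0.0]
width: 85.3
[475.7 333.4 156. ] [-3.135  0.     1.554] camera [477. 408. 299.]
tamper_handle [327. 197.  71.  76.] 0.94 top 85.0 mid [479.1 356.3] ext [26. 26.] mean [479.3 356.8]
```

View pics/w5.png

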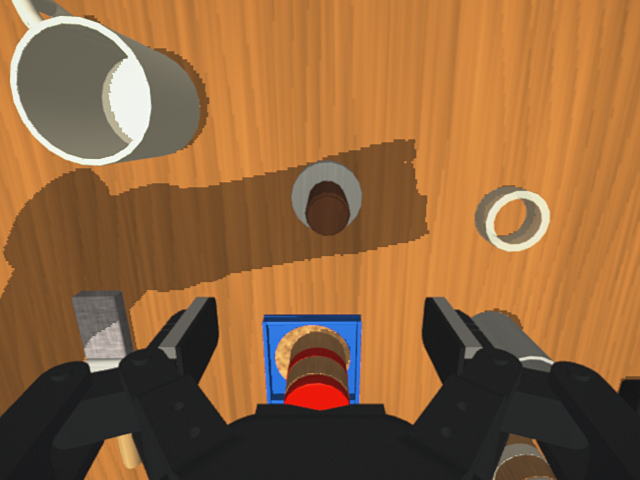

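Tin stands upright in the cork cell (318,380), and the tamper handle is at (327,205) with clear room around it.

```bash
python3 -m crank '[[[0.7,0.15,0,-0.06,0,-0.15],[0,0,0.7,0,0,0],[0,0,0.9,0,0,0],[0,0,0.7,0,0,0],[0,0,0,0,0,0],[0,0,0,0,0,0]]]'
```

```text
clock: 14.38
eef_pos: [484.7, 343.0, 87.7]
tool_rot: [3.138, 0.003, 1.554]
force: [-0.7, 0.8, -0.3]
width: 85.4
```

```bash
python3 -m crank '[[[0.4,-0.15,0,0,0,0],[0,0,0.6,0,0,0],[0,0,0.6,0,0,0],[0,0,0.3,0,0,0],[0,0,0,0,0,0],[0,0,0,0,0,0]]]'
```

```text
clock: 14.88
eef_pos: [484.3, 358.0, 49.1]
tool_rot: [3.13, -0.004, 1.549]
force: [-0.1, -1.0, -0.1]
width: 85.7
```

```bash
python3 -m crank '[[[-0.12,-0.17,0.44,0.1,0,0],[0,0,0,0,0,0],[0,0,0,0,0,0]]]'
```

```text
clock: 15.13
eef_pos: [480.1, 355.6, 37.5]
tool_rot: [3.138, -0.007, 1.55]
force: [-1.1, 0.6, -0.2]
width: 85.6
```

```bash
python3 -m crank '[[[0,0,0,0,0,0],[0,0,0,0,0,0],[0,0,0,0,0,0],[0,0,0,0,0,0],[0,0,0,0,0,0],[0,0,0,0,0,0],[0,0,0,0,0,0],[0,0,0,0,0,0],[0,0,0,0,0,0],[0,0,0,0,0,0]]]' 1; python3 -m crank '[[[0,0,-0.5,0,0,0],[0,0,-0.8,0,0,0],[0,0,-0.9,0,0,0],[0,0,-0.9,0,0,0],[0,0,-0.7,0,0,0],[0,0,0,0,0,0]]]'
```

```text
clock: 15.97
eef_pos: [480.7, 355.7, 38.8]
tool_rot: [3.137, -0.008, 1.549]
force: [0.3, -0.7, 0.8]
width: 28.3
clock: 16.47
eef_pos: [476.6, 352.5, 152.2]
tool_rot: [-3.136, -0.0, 1.549]
force: [-0.1, 1.6, -3.3]
width: 28.7
```

```bash
python3 -m crank '[[[-0.6,-0.02,0,0,0,0],[-0.9,-0.03,0,0,0,0],[-0.9,-0.03,0,0,0,0],[-0.9,-0.03,0,0,0,0],[-0.9,-0.03,0,0,0,0],[-0.9,-0.03,0,0,0,0],[-0.9,-0.03,0,0,0,0],[-0.9,-0.03,0,0,0,0],[-0.9,-0.03,0,0,0,0],[-0.6,0,0,0,0,0],[0,0,0,0,0,0],[0,0,0,0,0,0]]]'
```

```text
clock: 17.47
eef_pos: [454.5, 91.8, 139.4]
tool_rot: [-3.122, 0.005, 1.557]
force: [-0.5, 1.0, -3.0]
width: 28.8
```

```bash
python3 -m crank '[[[0.46,0.34,0,-0.19,0.05,-0.13],[0,0,0.6,0,0,0],[0,0,0.7,0,0,0],[0,0,0.6,0,0,0],[0,0,0,0,0,0],[0,0,0,0,0,0]]]'; python3 w.py w6
```

```text
clock: 17.97
eef_pos: [466.5, 114.3, 77.5]
tool_rot: [3.139, -0.004, 1.58]
force: [0.8, -0.7, -2.5]
width: 28.5
[466.3 114.5  77.6] [ 3.139 -0.004  1.58 ] camera [465. 187. 220.]
```

View pics/w6.png

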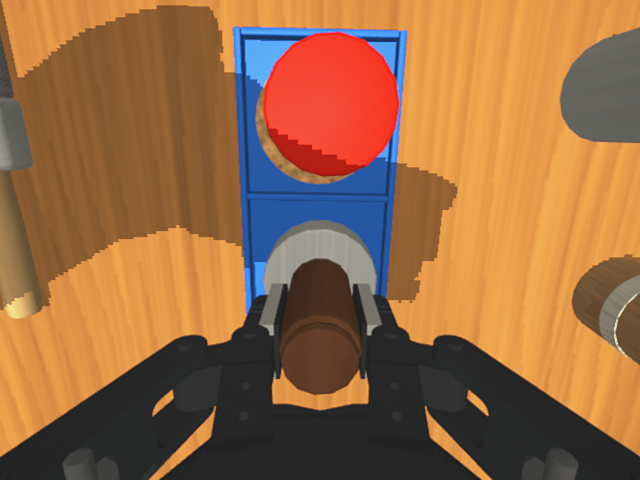

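Tamper base hangs over the bare cell at (320,270), about 9 mm too far +y; the red tin stands in the cork cell. Correcting and lowering.

```bash
python3 -m crank '[[[-0.3,-0.05,0,0,0,0],[0,0,0.4,0,0,0],[0,0,0.4,0,0,0],[0,0,0.1,0,0,0],[0,0,0,0,0,0],[0,0,0,0,0,0]]]'
```

```text
clock: 18.52
eef_pos: [468.5, 105.0, 54.6]
tool_rot: [3.13, -0.005, 1.583]
force: [-0.7, -0.1, -3.2]
width: 28.6
```

```bash
python3 -m crank '[[[0.02,-0.15,0.25,0.12,-0.05,0],[0,0,0.15,0,0,0],[0,0,0,0,0,0],[0,0,0,0,0,0]]]'
```

```text
clock: 18.85
eef_pos: [465.0, 105.8, 43.4]
tool_rot: [3.14, -0.0, 1.583]
force: [0.2, -0.5, -2.6]
width: 28.7
```

```bash
python3 -m crank '[[[0,0,0.12,0,0,0],[0,0,0,0,0,0],[0,0,0,0,0,0]]]'
```

```text
clock: 19.1
eef_pos: [466.1, 105.3, 44.6]
tool_rot: [3.136, -0.003, 1.581]
force: [-0.2, -1.0, -3.4]
width: 28.7
```

```bash
python3 -m crank '[[[0,-0.05,0.2,0.05,0,0],[0,0,0,0,0,0],[0,0,0,0,0,0]]]'
```

```text
clock: 19.35
eef_pos: [467.4, 105.5, 41.1]
tool_rot: [3.135, -0.005, 1.581]
force: [0.3, 0.1, -3.2]
width: 28.7
```

```bash
python3 -m crank '[[[0,-0.08,0.15,0.05,-0.04,0],[0,0,0,0,0,0],[0,0,0,0,0,0]]]'
```

```text
clock: 19.6
eef_pos: [468.4, 105.3, 40.3]
tool_rot: [3.133, -0.003, 1.579]
force: [-0.3, -0.1, -2.8]
width: 28.7
```

```bash
python3 -m crank '[[[0,-0.08,0.15,0.05,-0.04,0],[0,0,0,0,0,0],[0,0,0,0,0,0]]]'
```

```text
clock: 19.85
eef_pos: [469.6, 105.4, 38.9]
tool_rot: [3.131, -0.001, 1.578]
force: [-0.0, -0.2, -3.6]
width: 29.0
```

```bash
python3 -m crank '[[[0,-0.1,0.12,0.06,0,0],[0,0,0,0,0,0],[0,0,0,0,0,0]]]'
python3 - <<'E'
from cell import ctrl
import cv2,numpy as np
p=ctrl.get_image("side");a=cv2.resize(p["color"][160:260,210:330,::-1],None,fx=3.3,fy=3.3)
q=ctrl.get_image("scene");b=cv2.resize(q["color"][210:310,330:450,::-1],None,fx=3.3,fy=3.3)
cv2.imwrite("pics/c7.png",np.hstack([a,b]))
E
```

```text
clock: 20.1
eef_pos: [470.1, 105.7, 38.6]
tool_rot: [3.129, -0.003, 1.577]
force: [-0.0, -0.3, -3.9]
width: 28.6
```

View pics/c7.png

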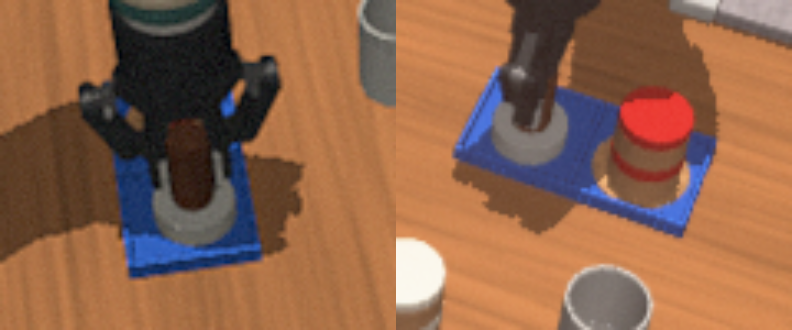

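```bash
python3 -m crank '[[[0,-0.22,0.25,0.12,-0.03,0],[0,0,0,0,0,0],[0,0,0,0,0,0]]]'
```

```text
clock: 20.45
eef_pos: [471.6, 106.0, 33.9]
tool_rot: [3.127, -0.001, 1.576]
force: [-0.1, 0.1, -3.3]
width: 28.8
```

Run:
```python
from h import *
from cell import ctrl
s=ctrl.read_state();print(s["tau"].round(2),s["force"],s["torque"])
for n in("side","wrist"):
    p=ctrl.get_image(n);W=world(p)
    I=p["color"].astype(int)
    br=(I[...,0]>I[...,2]*1.6)&(I[...,0]<130)
    m=br&(abs(W[...,0]-468)<30)&(abs(W[...,1]-105)<30)&(W[...,2]>25)
    P=W[m];print(n,"handle top",np.percentile(P[:,2],[50,90,98,100]).round(1),len(P))
    g=(I.max(-1)-I.min(-1)<25)&(abs(W[...,0]-468)<34)&(abs(W[...,1]-105)<34)&(W[...,2]>12)&(W[...,2]<33)
    P=W[g];print("base disc top",np.percentile(P[:,2],[20,50,80]) if len(P) else 0,len(P),P[:,:2].min(0),P[:,:2].max(0))
    r=(I[...,0]>150)&(I[...,1]<80)&(W[...,2]>68)&(abs(W[...,1]-194)<40)
    P=W[r];print("red lid z",np.median(P[:,2]),((P.min(0)+P.max(0))/2)[:2],np.ptp(P,axis=0))
    f=(I[...,2]>I[...,0]+50)&(abs(W[...,0]-465)<40)&(abs(W[...,1]-149)<80)&(W[...,2]<20)
    print("blue z",np.percentile(W[f][:,2],[20,50,80]))
```

```text
[-3.000e-02 -5.019e+01  4.550e+00 -6.470e+00 -1.000e-02 -9.000e-02
 -0.000e+00] [-0.0777952   0.07065027 -3.26012835] [-0.03090804  0.06211184  0.05207167]
side handle top [ 72.   91.4 529.3 555.1] 324
base disc top [19.45706344 22.19543892 24.47026678] 250 [442.63986603  74.52753464] [498.38238028 112.27703061]
  return _methods._mean(a, axis=axis, dtype=dtype,
  ret = ret.dtype.type(ret / rcount)
Traceback (most recent call last):
ValueError: zero-size array to reduction operation minimum which has no identity
```

Run:
```python
from h import *
from cell import ctrl
p=ctrl.get_image("wrist");W=world(p);I=p["color"].astype(int)
near=(abs(W[...,0]-468)<40)&(abs(W[...,1]-115)<45)
H,e=np.histogram(W[near][:,2],bins=np.arange(-2,120,1.5));print([(float(a),int(b)) for a,b in zip(e,H) if b>60])
f=(I[...,2]>I[...,0]+40)&near; H,e=np.histogram(W[f][:,2],bins=np.arange(-2,30,1));print("blue",[(float(a),int(b)) for a,b in zip(e,H) if b>20])
g=(I.max(-1)-I.min(-1)<25)&near&(W[...,2]<40);H,e=np.histogram(W[g][:,2],bins=np.arange(-2,40,1));print("grey",[(float(a),int(b)) for a,b in zip(e,H) if b>20])
```

```text
[(2.5, 4521), (4.0, 5310), (5.5, 273), (7.0, 214), (8.5, 222), (10.0, 243), (11.5, 383), (13.0, 1654), (14.5, 468), (16.0, 79), (17.5, 80), (19.0, 82), (20.5, 82), (22.0, 322), (23.5, 2836), (25.0, 919), (28.0, 64), (29.5, 70), (31.0, 68), (32.5, 77), (34.0, 84), (35.5, 101), (37.0, 116), (38.5, 140), (40.0, 160), (41.5, 180), (43.0, 188), (44.5, 219), (46.0, 195), (47.5, 235), (49.0, 212), (50.5, 227), (52.0, 242), (53.5, 249), (55.0, 246), (56.5, 255), (58.0, 274), (59.5, 290), (61.0, 296), (62.5, 288), (64.0, 291), (65.5, 244), (67.0, 252), (68.5, 270), (70.0, 500), (71.5, 437), (73.0, 323), (74.5, 355), (76.0, 464), (77.5, 576), (79.0, 792), (80.5, 1068), (82.0, 874), (83.5, 602), (85.0, 855), (86.5, 1994), (88.0, 4899), (89.5, 1918), (91.0, 858), (92.5, 429), (94.0, 374), (95.5, 296), (97.0, 262), (98.5, 330), (100.0, 392), (101.5, 393), (103.0, 379), (104.5, 441), (106.0, 712), (107.5, 867), (109.0, 740), (110.5, 841), (112.0, 1052), (113.5, 1109), (115.0, 1237), (116.5, 1199), (118.0, 1350)]
blue [(2.0, 400), (3.0, 4132), (4.0, 4590), (5.0, 692), (6.0, 127), (7.0, 104), (8.0, 127), (9.0, 98), (10.0, 123), (11.0, 113), (12.0, 254), (13.0, 1033), (14.0, 849), (15.0, 97)]
grey [(8.0, 31), (9.0, 45), (10.0, 35), (11.0, 62), (12.0, 36), (13.0, 46), (14.0, 48), (15.0, 46), (16.0, 54), (17.0, 49), (18.0, 53), (19.0, 55), (20.0, 55), (21.0, 49), (22.0, 129), (23.0, 771), (24.0, 2245), (25.0, 890), (26.0, 32), (27.0, 26), (37.0, 23), (38.0, 27)]
```

```bash
python3 -m crank '[[[0,0,0.15,0,0,0],[0,0,0,0,0,0],[0,0,0,0,0,0]]]'
python3 - <<'E'
from h import *
from cell import ctrl
p=ctrl.get_image("wrist");W=world(p);I=p["color"].astype(int)
near=(abs(W[...,0]-468)<40)&(abs(W[...,1]-115)<45)
f=(I[...,2]>I[...,0]+40)&near&(W[...,2]<8)
g=(I.max(-1)-I.min(-1)<25)&near&(W[...,2]<28)&(W[...,2]>21)
print(np.median(W[f][:,2]),np.median(W[g][:,2]))
E
```

```text
clock: 20.8
eef_pos: [469.7, 106.0, 30.4]
tool_rot: [3.13, -0.003, 1.576]
force: [2.7, 0.8, 0.7]
width: 28.9
4.097990936561271 24.058576677934596
```

Force is relieved and the disc top reads 20.0 mm above the tray floor, so the tamper is seated. Releasing.

```bash
python3 -m crank '[[[0,0,0,0,0,0],[0,0,0,0,0,0],[0,0,0,0,0,0],[0,0,0,0,0,0],[0,0,0,0,0,0],[0,0,0,0,0,0],[0,0,0,0,0,0],[0,0,0,0,0,0]]]' -1; python3 -m crank '[[[0,0,-0.5,0,0,0],[0,0,-0.9,0,0,0],[0,0,-0.9,0,0,0],[0,0,-0.9,0,0,0],[0,0,-0.9,0,0,0],[0,0,-0.5,0,0,0],[0,0,0,0,0,0]]]'
```

```text
clock: 21.52
eef_pos: [467.2, 105.8, 27.9]
tool_rot: [3.136, -0.001, 1.577]
force: [0.3, -0.5, -0.3]
width: 85.4
clock: 22.1
eef_pos: [465.0, 104.7, 170.5]
tool_rot: [3.141, -0.0, 1.575]
force: [-0.6, 0.1, -0.8]
width: 85.6
```

```bash
python3 -m crank '[[[-0.6,0.3,0,0,0,0],[-0.9,0.47,0,0,0,0],[-0.9,0.47,0,0,0,0],[-0.9,0.47,0,0,0,0],[-0.9,0.47,0,0,0,0],[-0.9,0.47,0,0,0,0],[-0.9,0.47,0,0,0,0],[-0.9,0.47,0,0,0,0],[-0.9,0.47,0,0,0,0],[-0.9,0.47,0,0,0,0],[-0.9,0.47,0,0,0,0],[-0.9,0.47,0,0,0,0]]]'; python3 -m crank '[[[0,0,0,0,0,0],[0,0,0,0,0,0]]]'; python3 w.py w8 tin_yellow_mid tin_green_mid
```

```text
clock: 23.1
eef_pos: [632.6, -209.0, 156.3]
tool_rot: [-3.128, -0.015, 1.593]
force: [0.3, 0.9, 0.2]
width: 85.4
clock: 23.27
eef_pos: [632.9, -217.9, 153.3]
tool_rot: [-3.127, -0.01, 1.585]
force: [-0.2, 0.2, 0.1]
width: 85.6
[ 632.4 -218.7  153.3] [-3.127 -0.009  1.584] camera [ 633. -146.  297.]
tin_yellow_mid [326. 241.  77.  93.] 0.83 top 73.1 mid [ 633.5 -219.3] ext [53. 53.] mean [ 633.3 -218.2]
tin_green_mid [235. 116.  97.  93.] 0.74 top 73.1 mid [ 574.1 -135.8] ext [53. 53.] mean [ 574.5 -135.1]
tin_green_mid [380.  40.  94.  76.] 0.58 top 73.2 mid [664.6 -87.1] ext [53. 30.] mean [664.2 -85.2]
```

View pics/w8.png

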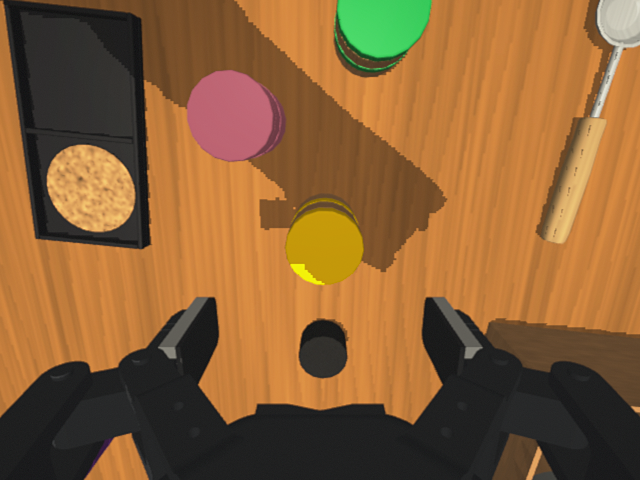

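Yellow lid at (325,245), with pink (230,115) and green (383,20) well clear. Descending.

```bash
python3 -m crank '[[[0,0,0,-0.14,-0.09,0.12],[0,0,0.7,0,0,0],[0,0,0.9,0,0,0],[0,0,0.5,0,0,0],[0,0,0,0,0,0],[0,0,0,0,0,0]]]'
```

```text
clock: 23.92
eef_pos: [633.4, -205.4, 90.6]
tool_rot: [3.138, -0.007, 1.583]
force: [0.2, 0.8, 1.4]
width: 85.8
```

```bash
python3 -m crank '[[[-0.5,0,0,0,-0.05,0.1],[0,0,0,0,0,0],[0,0,0.6,0,0,0],[0,0,0.6,0,0,0],[0,0,0.3,0,0,0],[0,0,0,0,0,0],[0,0,0,0,0,0]]]'
```

```text
clock: 24.5
eef_pos: [638.8, -224.1, 52.6]
tool_rot: [3.126, 0.004, 1.573]
force: [0.5, -0.2, 0.6]
width: 85.5
```

```bash
python3 -m crank '[[[0.12,-0.16,0.5,0.15,0.04,0],[0,0,0.25,0,0,0],[0,0,0,0,0,0],[0,0,0,0,0,0]]]'
```

```text
clock: 24.83
eef_pos: [635.3, -221.0, 30.5]
tool_rot: [3.14, 0.001, 1.573]
force: [0.5, 0.2, 0.1]
width: 85.4
```

```bash
python3 -m crank '[[[0,0,0,0,0,0],[0,0,0,0,0,0],[0,0,0,0,0,0],[0,0,0,0,0,0],[0,0,0,0,0,0],[0,0,0,0,0,0],[0,0,0,0,0,0],[0,0,0,0,0,0]]]' 1; python3 -m crank '[[[0,0,-0.5,0,0,0],[0,0,-0.8,0,0,0],[0,0,-0.9,0,0,0],[0,0,-0.9,0,0,0],[0,0,-0.7,0,0,0],[0,0,0,0,0,0]]]'; python3 -m crank '[[[0.1,-0.5,0,0,0,0],[0.1,-0.8,0,0,0,0],[0.1,-0.8,0,0,0,0],[0.1,-0.8,0,0,0,0],[0.1,-0.8,0,0,0,0],[0.1,-0.8,0,0,0,0],[0.1,-0.8,0,0,0,0],[0.1,-0.8,0,0,0,0],[0.1,-0.5,0,0,0,0],[0,0,0,0,0,0],[0,0,0,0,0,0]]]'
```

```text
clock: 25.5
eef_pos: [635.3, -220.8, 31.1]
tool_rot: [3.14, 0.001, 1.573]
force: [-0.8, -0.3, -2.1]
width: 52.4
clock: 26.0
eef_pos: [633.2, -220.6, 151.8]
tool_rot: [-3.139, -0.0, 1.572]
force: [0.8, -1.1, -1.5]
width: 52.7
clock: 26.92
eef_pos: [425.1, -191.3, 154.0]
tool_rot: [3.139, -0.0, 1.573]
force: [0.5, 0.4, -2.0]
width: 53.2
```

Now +11 mm in x and then down (from 154 to about 80), followed by a look.

```bash
python3 -m crank '[[[-0.05,0.37,0,0,0,0],[0,0,0.6,0,0,0],[0,0,0.8,0,0,0],[0,0,0.7,0,0,0],[0,0,0.4,0,0,0],[0,0,0,0,0,0],[0,0,0,0,0,0]]]'; python3 w.py w9
python3 - <<'E'
from h import *
from cell import ctrl
p=ctrl.get_image("wrist");W=world(p);I=p["color"].astype(int)
# visible cork + black wall corners
c=(I[...,0]>I[...,2]+40)&(abs(W[...,0]-436)<48)&(abs(W[...,1]+192)<48)&(abs(W[...,2]-4.3)<2)
P=W[c][:,:2];print("cork",len(P),P.min(0),P.max(0), "world at z~4; centre x",(P.min(0)+P.max(0))[0]/2)
b=(I.max(-1)<60)&(W[...,2]>11)&(W[...,2]<17)&(abs(W[...,1]+150)<110)&(abs(W[...,0]-440)<70);P=W[b][:,:2]
print("wall",len(P),P.min(0),P.max(0),cv2.minAreaRect(P.astype(np.float32)))
E
```

```text
clock: 27.5
eef_pos: [447.7, -195.5, 77.4]
tool_rot: [3.126, 0.005, 1.576]
force: [0.6, -0.2, -2.3]
width: 52.8
[ 447.8 -195.6   77.6] [3.126 0.005 1.576] camera [ 444. -121.  220.]
cork 4746 [ 397.87773061 -220.66623677] [ 477.18864465 -155.73475362] world at z~4; centre x 437.53318763430076
wall 4999 [ 387.79187855 -226.04723526] [491.87144973 -57.84397289] ((439.74725341796875, -144.41505432128906), (170.80316162109375, 91.26139068603516), 85.33677673339844)
```

View pics/w9.png

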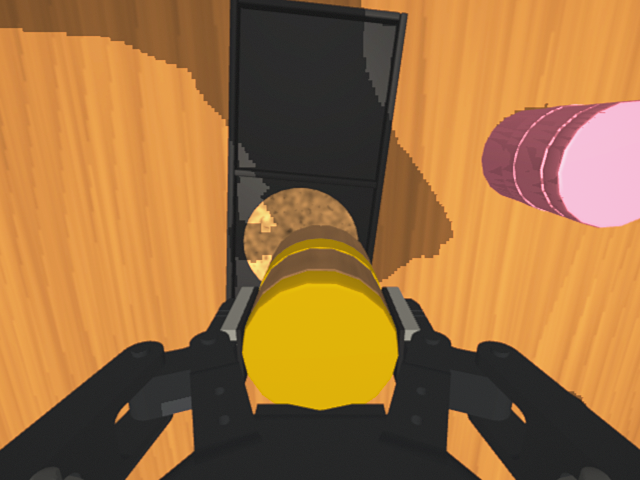

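Yellow tin hangs over the cork cell (cork at (300,235)), about 11 mm too far +x. Correcting and lowering.

```bash
python3 -m crank '[[[0.05,-0.38,0.1,0.15,0.05,0],[0,0,0.5,0,0,0],[0,0,0.5,0,0,0],[0,0,0.1,0,0,0],[0,0,0,0,0,0],[0,0,0,0,0,0]]]'
```

```text
clock: 28.1
eef_pos: [437.0, -195.4, 45.2]
tool_rot: [3.137, 0.002, 1.577]
force: [-0.8, -0.2, -2.9]
width: 52.9
```

```bash
python3 -m crank '[[[0.08,-0.03,0.25,0.04,0,0],[0,0,0,0,0,0],[0,0,0,0,0,0]]]'; python3 -m crank '[[[0,-0.05,0.2,0.03,0,0],[0,0,0,0,0,0],[0,0,0,0,0,0]]]'
```

```text
clock: 28.35
eef_pos: [436.9, -193.3, 38.9]
tool_rot: [3.139, 0.004, 1.577]
force: [-0.5, 0.1, -1.6]
width: 52.6
clock: 28.6
eef_pos: [437.3, -194.0, 34.6]
tool_rot: [3.138, 0.005, 1.577]
force: [0.6, 0.4, -2.0]
width: 52.6
```

```bash
python3 -m crank '[[[0,-0.05,0.12,0.03,0,0],[0,0,0,0,0,0],[0,0,0,0,0,0]]]'
cat > lid.py <<'E'
from h import *
from cell import ctrl
p=ctrl.get_image("wrist");W=world(p);I=p["color"].astype(int)
m=(I[...,0]>120)&(I[...,1]>100)&(I[...,2]<60)&(W[...,2]>60);P=W[m];print("lid z",np.percentile(P[:,2],[20,50,80,95]).round(1),((P.min(0)+P.max(0))/2).round(1))
k=(I.max(-1)<60)&(abs(W[...,2]-4)<4)&(abs(W[...,0]-440)<45)&(abs(W[...,1]+149)<80);print("floor",np.median(W[k][:,2]),k.sum())
E
python3 lid.py
```

```text
clock: 28.85
eef_pos: [438.4, -194.6, 35.0]
tool_rot: [3.134, 0.006, 1.577]
force: [-0.8, -0.4, -1.3]
width: 53.1
lid z [76.7 77.3 77.8 78.3] [ 436.3 -190.6   94.8]
floor 4.062638188193931 36496
```

```bash
python3 -m crank '[[[0,-0.08,0.15,0.05,0.03,0],[0,0,0,0,0,0],[0,0,0,0,0,0]]]'; python3 -m crank '[[[0,-0.05,0.15,0.03,0,0],[0,0,0,0,0,0],[0,0,0,0,0,0]]]'; python3 lid.py
```

```text
clock: 29.15
eef_pos: [439.0, -194.8, 33.1]
tool_rot: [3.132, 0.002, 1.578]
force: [0.2, -0.4, -1.9]
width: 52.9
clock: 29.4
eef_pos: [439.8, -195.4, 31.2]
tool_rot: [3.13, 0.003, 1.577]
force: [-0.0, -0.6, -1.3]
width: 52.7
lid z [75.8 76.4 76.9 77.4] [ 437.6 -189.7   92.1]
floor 4.055644506421681 38256
```

```bash
python3 -m crank '[[[0,-0.05,0.15,0.03,0,0],[0,0,0,0,0,0],[0,0,0,0,0,0]]]'; python3 lid.py
```

```text
clock: 29.7
eef_pos: [439.7, -195.7, 28.9]
tool_rot: [3.129, 0.003, 1.577]
force: [-0.2, 0.1, -2.0]
width: 53.0
lid z [75.8 76.4 76.9 77.4] [ 437.3 -188.8   92.2]
floor 4.05268586648175 39079
```

Lid height has stopped changing (76.4 mm) while the tool keeps sinking, so the tin is seated. Releasing, then on to the cup.

```bash
python3 -m crank '[[[0,0,0,0,0,0],[0,0,0,0,0,0],[0,0,0,0,0,0],[0,0,0,0,0,0],[0,0,0,0,0,0],[0,0,0,0,0,0]]]' -1; python3 -m crank '[[[0,0,-0.5,0,0,0],[0,0,-0.9,0,0,0],[0,0,-0.9,0,0,0],[0,0,-0.9,0,0,0],[0,0,-0.9,0,0,0],[0,0,-0.5,0,0,0],[0,0,0,0,0,0]]]'; python3 -m crank '[[[0.6,0.3,0,0,0,0],[0.9,0.43,0,0,0,0],[0.9,0.43,0,0,0,0],[0.9,0.43,0,0,0,0],[0.9,0.43,0,0,0,0],[0.9,0.43,0,0,0,0],[0.9,0.43,0,0,0,0],[0.9,0.43,0,0,0,0],[0.9,0.43,0,0,0,0],[0.9,0.43,0,0,0,0],[0.9,0.43,0,0,0,0],[0.9,0.43,0,0,0,0]]]'; python3 -m crank '[[[0.9,0.43,0,0,0,0],[0.9,0.43,0,0,0,0],[0.5,0.3,0,0,0,0],[0,0,0,0,0,0],[0,0,0,0,0,0]]]'; python3 w.py w10 cup_mid
```

```text
clock: 30.25
eef_pos: [437.6, -195.2, 26.1]
tool_rot: [3.135, 0.002, 1.577]
force: [-0.5, 0.8, 0.5]
width: 85.5
clock: 30.83
eef_pos: [434.8, -194.8, 168.2]
tool_rot: [3.141, -0.001, 1.576]
force: [0.4, 0.2, 0.9]
width: 85.8
clock: 31.83
eef_pos: [586.0, 126.7, 159.8]
tool_rot: [-3.134, 0.004, 1.56]
force: [0.9, 0.1, -0.1]
width: 85.9
clock: 32.25
eef_pos: [620.9, 208.8, 151.0]
tool_rot: [-3.127, 0.0, 1.572]
force: [-0.3, -1.4, -0.8]
width: 85.1
[620.5 208.8 150.9] [-3.127  0.     1.571] camera [622. 283. 294.]
cup_mid [342. 235.  86.  98.] 0.71 top 70.6 mid [634.3 213.1] ext [57. 57.] mean [634.5 212.9]
```

View pics/w10.png

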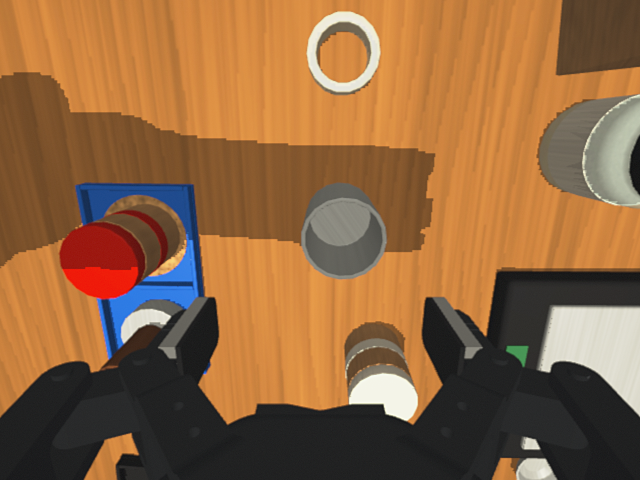

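Blue tray kit is standing correctly, and the cup rim is at (343,237) with clear space around it.

```bash
python3 -m crank '[[[-0.1,0.45,0,-0.14,0,0],[0,0,0.6,0,0,0],[0,0,0.7,0,0,0],[0,0,0.5,0,0,0],[0,0,0,0,0,0],[0,0,0,0,0,0]]]'
```

```text
clock: 32.85
eef_pos: [639.1, 191.7, 98.3]
tool_rot: [3.133, 0.004, 1.556]
force: [0.9, 0.2, 0.6]
width: 85.1
```

```bash
python3 -m crank '[[[0.62,-0.12,0,0.08,0.04,-0.15],[0,0,0,0,0,0],[0,0,0.6,0,0,0],[0,0,0.6,0,0,0],[0,0,0.3,0,0,0],[0,0,0,0,0,0],[0,0,0,0,0,0]]]'
```

```text
clock: 33.43
eef_pos: [641.6, 211.4, 59.9]
tool_rot: [3.13, -0.004, 1.571]
force: [0.5, -1.0, -0.2]
width: 85.2
```

```bash
python3 -m crank '[[[0,-0.22,0,0.12,-0.04,0],[0,0,0,0,0,0],[0,-0.05,0.5,0,0,0],[0,-0.03,0.4,0.05,0,0],[0,0,0,0,0,0],[0,0,0,0,0,0]]]'
```

```text
clock: 33.93
eef_pos: [634.9, 212.6, 37.2]
tool_rot: [-3.141, -0.002, 1.572]
force: [0.0, -0.2, 0.2]
width: 85.7
```

```bash
python3 -m crank '[[[-0.02,0,0.28,0,0,0],[0,0,0,0,0,0],[0,0,0,0,0,0]]]'; python3 -m crank '[[[0,0,0,0,0,0],[0,0,0,0,0,0],[0,0,0,0,0,0],[0,0,0,0,0,0],[0,0,0,0,0,0],[0,0,0,0,0,0],[0,0,0,0,0,0],[0,0,0,0,0,0]]]' 1; python3 -m crank '[[[0,0,-0.5,0,0,0],[0,0,-0.8,0,0,0],[0,0,-0.9,0,0,0],[0,0,-0.9,0,0,0],[0,0,-0.7,0,0,0],[0,0,0,0,0,0]]]'
```

```text
clock: 34.18
eef_pos: [635.8, 211.9, 29.1]
tool_rot: [3.141, -0.002, 1.572]
force: [0.3, -0.2, -0.1]
width: 85.5
clock: 34.85
eef_pos: [636.0, 211.8, 29.9]
tool_rot: [3.14, -0.002, 1.572]
force: [0.8, 0.5, 0.1]
width: 57.8
clock: 35.35
eef_pos: [634.3, 210.5, 150.5]
tool_rot: [-3.138, 0.0, 1.57]
force: [1.4, -0.4, -1.4]
width: 57.6
```

```bash
python3 -m crank '[[[-0.6,-0.36,0,0,0,0],[-0.9,-0.54,0,0,0,0],[-0.9,-0.54,0,0,0,0],[-0.9,-0.54,0,0,0,0],[-0.9,-0.54,0,0,0,0],[-0.9,-0.54,0,0,0,0],[-0.9,-0.54,0,0,0,0],[-0.9,-0.54,0,0,0,0],[-0.9,-0.54,0,0,0,0],[-0.9,-0.54,0,0,0,0],[-0.6,-0.36,0,0,0,0],[0,0,0,0,0,0]]]'; python3 -m crank '[[[0,0,0,0,0,0]]]'
```

```text
clock: 36.35
eef_pos: [458.7, -76.4, 151.0]
tool_rot: [3.139, -0.004, 1.578]
force: [-0.5, -0.0, -2.2]
width: 57.6
clock: 36.43
eef_pos: [457.9, -77.3, 151.2]
tool_rot: [3.14, -0.004, 1.575]
force: [0.9, 0.1, -1.8]
width: 57.5
```

```bash
python3 -m crank '[[[-0.5,-0.25,0,0,0,0],[-0.45,-0.22,0,0,0,0],[0,0,0.6,0,0,0],[0,0,0.8,0,0,0],[0,0,0.8,0,0,0],[0,0,0.2,0,0,0],[0,0,0,0,0,0],[0,0,0,0,0,0]]]'; python3 w.py w11
python3 - <<'E'
from h import *
from cell import ctrl
p=ctrl.get_image("scene");W=world(p);I=p["color"].astype(int)
for n,x,y,f in(("yellow",437,-193,(I[...,0]>120)&(I[...,1]>100)&(I[...,2]<60)),("red",466,194,(I[...,0]>130)&(I[...,1]<70))):
    m=f&(abs(W[...,0]-x)<40)&(abs(W[...,1]-y)<40)&(W[...,2]>70);P=W[m];print(n,((P.min(0)+P.max(0))/2).round(1),np.ptp(P,axis=0).round(1))
E
```

```text
clock: 37.1
eef_pos: [450.0, -101.5, 77.8]
tool_rot: [3.133, -0.006, 1.583]
force: [-0.1, 0.3, -1.2]
width: 57.6
[ 450.3 -101.5   78.1] [ 3.132 -0.006  1.584] camera [447. -29. 221.]
yellow [ 450.6 -188.8   71.2] [31.9 41.7  1. ]
red [473.8 196.8  74.2] [51.8 50.5  8.1]
```

View pics/w11.png

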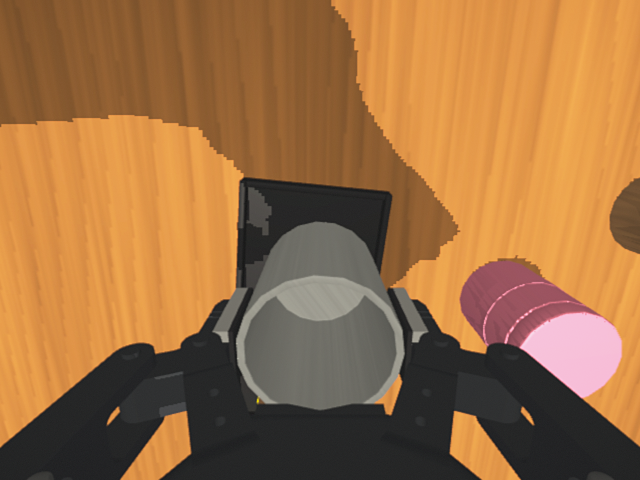

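Cup is over the bare cell, about 6 mm too far +x. Correcting and lowering.

```bash
python3 -m crank '[[[-0.1,-0.22,0.1,0.08,-0.06,0.1],[0,0,0.5,0,0,0],[0,0,0.5,0,0,0],[0,0,0.1,0,0,0],[0,0,0,0,0,0],[0,0,0,0,0,0]]]'
```

```text
clock: 37.7
eef_pos: [446.5, -105.9, 45.9]
tool_rot: [3.132, 0.005, 1.572]
force: [0.6, 0.1, -1.0]
width: 57.5
```

```bash
cat > rim.py <<'E'
from h import *
from cell import ctrl
p=ctrl.get_image("wrist");W=world(p);I=p["color"].astype(int)
m=(I.max(-1)-I.min(-1)<30)&(I.max(-1)>90)&(abs(W[...,0]-445)<36)&(abs(W[...,1]+105)<36)&(W[...,2]>50)&(W[...,2]<95);P=W[m];z=np.percentile(P[:,2],[90,95,98]);print("rim z",z.round(1));L=P[P[:,2]>z[0]-4];print(((L.min(0)+L.max(0))/2).round(1),np.ptp(L,axis=0).round(1))
E
python3 -m crank '[[[0,-0.1,0.25,0.09,0.04,0],[0,0,0,0,0,0],[0,0,0,0,0,0]]]'; python3 -m crank '[[[0,-0.05,0.2,0.03,0,0],[0,0,0,0,0,0],[0,0,0,0,0,0]]]'; python3 rim.py
```

```text
clock: 37.95
eef_pos: [444.2, -106.3, 39.5]
tool_rot: [3.139, 0.002, 1.572]
force: [0.7, 0.6, -1.1]
width: 57.7
clock: 38.2
eef_pos: [443.8, -106.8, 34.1]
tool_rot: [3.14, 0.002, 1.572]
force: [-0.3, -0.6, -1.8]
width: 57.7
rim z [74.4 74.8 75.3]
[ 443.6 -103.9   76.7] [69.2 56.2 12.6]
```

Rim is expected at about 74 to 74.6 mm when seated, so nearly there.

```bash
python3 -m crank '[[[0,-0.05,0.13,0.03,0,0],[0,0,0,0,0,0],[0,0,0,0,0,0]]]'; python3 rim.py;  python3 -m crank '[[[0,-0.05,0.13,0.03,0,0],[0,0,0,0,0,0],[0,0,0,0,0,0]]]'; python3 rim.py
```

```text
clock: 38.5
eef_pos: [444.8, -107.4, 34.8]
tool_rot: [3.135, 0.001, 1.571]
force: [0.0, -0.3, -1.8]
width: 57.8
rim z [75.8 76.2 76.6]
[ 444.  -104.4   78.1] [70.  55.7 12.5]
clock: 38.8
eef_pos: [445.1, -107.4, 33.1]
tool_rot: [3.133, 0.001, 1.571]
force: [-0.2, -0.3, -1.6]
width: 57.8
rim z [74.5 74.9 75.3]
[ 444.2 -104.2   76.6] [70.3 55.3 12.1]
```

```bash
python3 -m crank '[[[0,-0.06,0.16,0.05,0,0],[0,0,0,0,0,0],[0,0,0,0,0,0]]]'; python3 rim.py;  python3 -m crank '[[[0,-0.05,0.15,0.03,0,0],[0,0,0,0,0,0],[0,0,0,0,0,0]]]'; python3 rim.py
```

```text
clock: 39.1
eef_pos: [445.5, -107.6, 31.4]
tool_rot: [3.132, -0.0, 1.571]
force: [1.1, -0.2, -1.2]
width: 57.8
rim z [74.9 75.3 75.6]
[ 444.3 -102.    76.4] [70.5 50.8 10.9]
clock: 39.4
eef_pos: [445.9, -107.6, 29.3]
tool_rot: [3.131, -0.001, 1.571]
force: [-0.2, -0.3, -1.8]
width: 57.8
rim z [74.5 74.9 75.2]
[ 444.5 -101.2   74.8] [70.8 49.5  8.7]
```

Rim height is steady at about 74.9 mm while the tool sank another 4 mm, so the cup is seated. Releasing, backing off and checking.

```bash
python3 -m crank '[[[0,0,0,0,0,0],[0,0,0,0,0,0],[0,0,0,0,0,0],[0,0,0,0,0,0],[0,0,0,0,0,0],[0,0,0,0,0,0]]]' -1; python3 -m crank '[[[0,0,-0.5,0,0,0],[0,0,-0.9,0,0,0],[0,0,-0.9,0,0,0],[0,0,-0.9,0,0,0],[0,0,-0.9,0,0,0],[0,0,-0.9,0,0,0],[0,0,-0.7,0,0,0],[0,0,0,0,0,0]]]'; python3 -m crank '[[[0.8,0,0,0,0,0],[0.8,0,0,0,0,0],[0.8,0,0,0,0,0],[0.6,0,0,0,0,0],[0,0,0,0,0,0],[0,0,0,0,0,0]]]'
python3 - <<'E'
from h import *
from cell import ctrl
ims=[]
for n,c in(("scene",(130,330,180,520)),("side",(120,460,220,400))):
    p=ctrl.get_image(n);W=world(p);a=p["color"][c[0]:c[1],c[2]:c[3],::-1];s=560/a.shape[0] if n=="side" else 480/a.shape[1]
    ims.append(cv2.resize(a,None,fx=s,fy=s))
    for k,x,y in(("red",470,195),("tamper",468,105),("yellow",437,-193),("cup",444,-106),("green",666,-77),("white",669,80),("pink",574,-138),("purple",410,-418)):
        P=W[(np.hypot(W[...,0]-x,W[...,1]-y)<42)&(W[...,2]>60)&(W[...,2]<100)]
        if len(P)<20: print(n,k,"few");continue
        t=np.percentile(P[:,2],90);L=P[P[:,2]>t-5];print(n,k,"top",t.round(1),((L.min(0)+L.max(0))/2)[:2].round(1),np.ptp(L,axis=0)[:2].round())
h=max(i.shape[0] for i in ims);cv2.imwrite("pics/fin.png",np.hstack([cv2.copyMakeBorder(i,0,h-i.shape[0],0,0,0) for i in ims]))
E
```

```text
clock: 39.95
eef_pos: [443.7, -107.2, 26.3]
tool_rot: [3.137, -0.002, 1.572]
force: [0.6, 0.0, 0.1]
width: 85.4
clock: 40.62
eef_pos: [440.7, -107.9, 202.9]
tool_rot: [-3.139, -0.004, 1.569]
force: [1.1, -0.4, -0.6]
width: 85.4
clock: 41.12
eef_pos: [440.5, -15.2, 202.6]
tool_rot: [-3.141, -0.003, 1.567]
force: [-0.3, -0.7, 0.6]
width: 85.6
scene red top 76.2 [470.4 195.5] [55. 52.]
scene tamper top 87.5 [471.6 105.1] [31. 27.]
scene yellow top 76.6 [ 440.5 -194.3] [55. 53.]
scene cup top 72.9 [ 446.4 -106.6] [60. 57.]
scene green top 72.7 [666.1 -76.6] [54. 52.]
scene white top 72.3 [669.8  80.7] [54. 53.]
scene pink top 72.8 [ 576.3 -136.6] [54. 54.]
scene purple top 73.5 [ 410.8 -417.7] [55. 56.]
side red top 74.6 [467.6 170.9] [20. 10.]
side tamper top 87.8 [469.5 103.8] [25. 28.]
side yellow top 76.7 [ 438.5 -194.9] [53. 53.]
side cup top 74.1 [ 444.8 -107. ] [56. 61.]
side green top 72.9 [665.  -76.9] [52. 55.]
side white top 72.7 [668.1  78.5] [53. 55.]
side pink top 72.6 [ 574.9 -138.2] [52. 56.]
side purple top 72.9 [ 409.6 -417.4] [52. 54.]
```

View pics/fin.png

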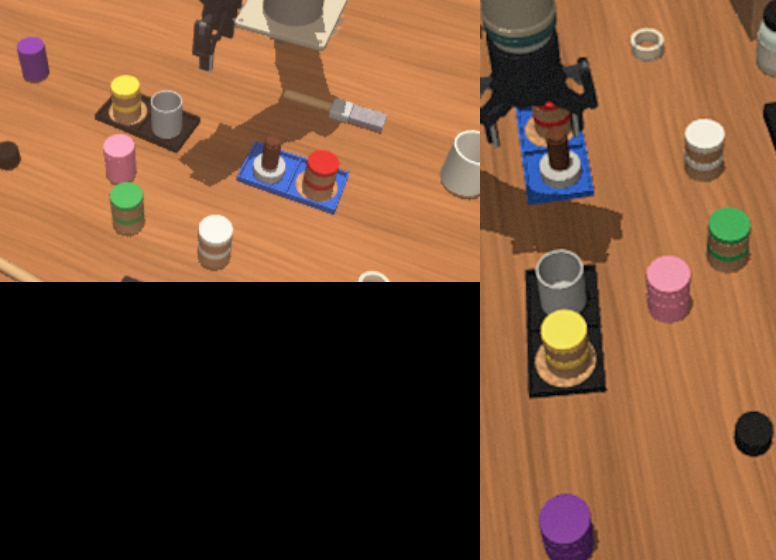

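All four things stand upright in their cells, the spare tins and look-alikes haven't moved, and the arm is clear.

```bash
python3 -c "
from cell import ctrl
print(ctrl.finish_job())"
```

```text
the job is handed in; nothing more can be done
None
```

Both coffee kits are made up and the job is handed in, at about 41 s on the robot's clock. The order was red tin, tamper, yellow tin, cup, and each was lowered until its tray floor held it before I let go.

**Last checks:** the final scene and side pictures show all four things upright in the right cells.
- **Heights:** the tops are at about 76, 88, 77 and 73–74 mm, which is what seated things should read. The side camera's red-tin figure is not usable because the gripper blocked that view.
- **Position in the cells:** everything is within about 6 mm of its cell centre.
- **Left alone:** the green, white, pink and purple tins are within about 2 mm of where they started.

**What disagreed:**
- **Force readings:** while lowering the yellow tin and the cup, the wrist force still showed the thing's weight after it seemed to be down. I judged those two by their height no longer changing. For the red tin and the tamper the force did drop to about zero before release.
- **Tool height:** each time, the tool sank a few millimetres lower than expected before release (about 2 mm for the red tin, up to 12 mm for the tamper). I think the grip slid slightly along the seated thing.

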